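# Seat the hinge-recess template on its jig pin and clamp it

## Task

The aluminium router template is lying propped up on the locating pin of the hinge jig: slide it, without lifting it off the jig, square against the wooden fence and then along the fence away from you until its round hole drops over the pin and it lies flat. Then press the toggle clamp's handle fully down, so that its rubber foot holds the template, and let go. Leave the other tools where they are.

Things in the scene. Friction and masses are not known exactly. Their poses are not given: they have to be found in the camera images.
- jig: Router jig fixed on the table: flat plywood deck with a pale pine stile let in flush, top face 30 mm above the table. Origin on the pin axis at table level; x away from the robot along the fence, y left, z up. Deck from x -175 (stile -205) to +100, y -105 to +190 mm. Right of the fence it bears only pin and template; left of it the clamp, a pencil, and star knobs at y +150, x -140 and +55.
- pin_top (a point): Centre of the tip of the steel locating pin, 18 mm above the deck (48 mm above the table). Pin 14 mm thick, its top 4 mm chamfered to a 6 mm tip. Axes as the jig.
- fence (a point): Point on the wooden fence's inner face, at deck level, beside the pin (jig x 0, y +66.5 mm). The face runs along jig x from -160 to +75 mm, looks to the right (-y) and is 22 mm high.
- clamp_base (a point): Toggle clamp's base on the deck left of the fence (jig x -45, y +140, z 30 mm): base y +92 to +188, under 50 mm high. Clamp works in the plane jig x -45. Its open bar leans up near y +90, to 155 mm above the table; pressing the handle swings the bar down over the fence, its rubber foot onto the template at jig y +32.
- template: Loose aluminium plate, 180 (its x) x 130 (y) x 8 mm, 0.3 to 0.65 kg, round 18 mm hole at x +20, y 0, and a 76 x 34 mm window right of it. Origin: centre of underside. Starts tilted 7 deg: near edge on the deck, far part on the pin tip, hole 20 to 45 mm short of the pin, left edge 2 to 20 mm off the fence, up to 0.08 rad askew. 1 to 4 N slide it.
- hole (a point): Centre of the template's round hole at its underside; axes as the template. Seated, it is 30 mm above the table, within 3 mm of the pin axis; the pin tip then stands 10 mm out of the plate and the left edge is at the fence (1.5 mm of play if centred).
- clamp_bar: Swinging bar of the toggle clamp, about 85 mm long, with the black rubber foot (18 mm wide) at its end. Origin: its pivot on the clamp base (jig x -45, y +112, z +68 mm). With the handle fully down it lies level over the fence and the foot presses the seated template.
- clamp_handle (a joint): Turn of the clamp handle against the clamp bar: 0 = open as found (handle slants up to the left at 50 degrees), grows as the handle is pressed, 2.19 = fully down on its stop (handle level). Stays where it is left; 3 to 6 N down on the grip move it; over the last few degrees the toggle passes dead centre and locks.
- clamp_grip (a point): Point on the axis of the handle's black round grip (18 mm thick, 93 mm long), 28 mm short of its free end: press it down from above. Jig frame: x -45, y +203, z +163 mm when open; it swings outward and down to y +232, z +78 when fully down.
- caliper: Digital caliper, 262 mm long, lying flat; a bystander to leave alone. Origin: centre of its underside.
- comb_square: Combination square with 300 mm rule, lying flat; a bystander to leave alone. Origin: centre of its underside.
- screwdriver: Red-handled screwdriver, 220 mm; a bystander to leave alone. Origin: centre of its underside.
- spanner: Open spanner, 210 mm, lying flat; a bystander to leave alone. Origin: centre of its underside.
- sanding_block: Cork sanding block, 114 x 67 x 35 mm; a bystander to leave alone. Origin: centre of its underside.
- offcut_beech: Beech offcut, 100 x 50 x 50 mm; a bystander to leave alone. Origin: centre of its underside.
- push_stick: Plywood push stick, 324 mm, lying flat; a bystander to leave alone. Origin: centre of its underside.
- pencil: Green pencil, 123 mm, lying on the jig deck behind the fence; a bystander to leave alone. Origin: centre of its underside.

How it is judged:
By the outcome, as a careful person would: the job done as asked, in the order asked, and still so for the second after the job is handed in, with the robot touching nothing.
It also fails if it takes over 43 s, if anything falls off the work surface, if the arm or the gripper's body presses on something with over 40 N, if the wrist force passes 120 N, or if a joint passes its speed limit or range.

## Robot

A 6-joint arm with a two-finger parallel gripper is mounted at the origin on a cart in front of the work surface, level with it; the furniture and walls round the work are solid. World frame = base frame: x ahead of the robot, y to its left, z up, the work surface at z = 0. Lengths are in m, angles in rad, forces in N, time in s.
With the tool pointing down it reaches from about 0.35 to 0.775 m from the base axis. Payload 5.5 kg.
Tool frame: the origin (TCP) lies at the very end of the fingers, on their centre line; the grasp point (between the pads) lies behind it (env.hold_point_z is the z of the grasp point in the tool frame, in m); z points along the fingers, y is the line along which they close (so a half turn about z gives the same grasp; the last joint's range is limited). The gripper opens to 85 mm and grips with 20 to 120 N. Pads are 22 mm wide; open, the fingers measure 114 mm over their backs; the gripper's body (76 mm by 85 mm) begins 54 mm behind the grasp point. The pads swing forward as they close: fully open they stand 13 mm farther back than shut.
Start: joints at [1.059, 0.313, 0.046, 1.304, 0, 1.431], TCP at [0.209, 0.536, 0.198] pointing down, gripper open.
Joint ranges: [-2.76, 2.76], [-0.86, 1.69], [-1.03, 1.26], [-2.2, 2.34], [-1.47, 1.5], [-3.14, 3.14]. Speed limits (rad/s): [2.57, 2.57, 3.14, 3.14, 3.14, 3.14].

## Interface

Orientations are given as a unit quaternion [w, x, y, z].
In Python, from workcell import env gives the robot as it stands.
- The arm moves only by the tool arm_command, never from a script. Its argument "rows" is a list of rows, each an object with "delta_pos": the shift along the tool's x, y, z scaled (see below), a list of three; "rot": the turn, a rotation vector about the tool's x, y, z scaled (see below), a list of three; "fingers": the closure, from 0 (fully open) to 1 (shut). A call has 1 to 20 rows; each row shifts and turns the commanded pose from where the row before left it, along the tool's axes as they then stand; what a row does not reach is not made up. The controller multiplies each number of a shift by 0.02 m and each number of a turn by 360 degrees. A row lasts 1/10 s, in which the tool goes at most 50 mm and 8.59 degrees, less where a joint would pass 70% of its speed; a pose out of reach is approached as far as the arm can. A call with a number of a shift or a turn outside -1 to 1 is refused whole. A call with a gripper value outside its range is refused whole. The fingers move at their own pace and stop on an object; "squeeze" is the grip in N (left out, the last holds). Time passes only in rows, so rows that do not move let the fingers close. It gives the time, the measured TCP pose, the force and the opening at its end, in the units of the state.
- env.get_state(): the state, without advancing time (a new reading comes with each control period).
- env.read_camera(name): name is "scene" or "top"; returns (picture, depth): 480x640x3 uint8, blue, green, red; 480x640 float32, m along the optical axis (not along the pixel's ray), 0 where there is no reading.
- env.get_calibration(name): a dict with "mtx" (3x3 intrinsics, pixels), "distortion" ([k1, k2, p1, p2, k3] as OpenCV has them; the pictures are not rectified), "R" (3x3) and "t" (3): a world point X has camera coordinates R X + t. Camera axes: x right, y down, z forward; pixel columns grow to the right and rows downward; lengths in m; the calibration is good to about 2 mm. A picture is of the moment at which its call begins. get_calibration takes no time and is no camera call.
- env.hand_in(): hands the job in, once; it reports no verdict.
The state is a dict: "clock": time; "joint_pos": joint angles; "qvel": joint speeds; "tau": joint torques, N m; "tcp_pos": TCP position; "orientation": TCP orientation; "wrist_force": force on the tool from outside, world axes, zero at the start; "ft_torque": the same for the moment, N m; "finger_gap": finger opening in m.
Only numpy, scipy, OpenCV 4.12 (cv2) and the standard library are available. Lean on these libraries where they do the work, as an engineer would, in place of code of your own. Each camera call takes 0.05 s, during which the arm holds its last target. There are 200 camera calls.

## Working session

There is one attempt and no reset: what is moved stays moved. The work goes in short steps, Python scripts to look and compute and a tool call to move; the robot and the scene stay as the last step left them, time stands still between calls to the robot, and variables do not carry over. Pictures are saved under pics/ and viewed, on a budget of 10 in all, crops included, one or two more only if the job needs it, and the job is handed in when it is done.

Besides the shell and the picture viewer there is one more tool, called after "Call:" by a JSON object that holds its "method" and its "body". arm_command: Moves the arm, as the interface text tells. Shifts and turns lie within -1 to 1; 1 stands for 0.02 m of shift or 360 degrees of turn. Its arguments: {"type":"object","properties":{"rows":{"type":"array","items":{"type":"object","properties":{"delta_pos":{"type":"array","items":{"type":"number","minimum":-1,"maximum":1}},"rot":{"type":"array","items":{"type":"number","minimum":-1,"maximum":1}},"fingers":{"type":"number"}}}},"squeeze":{"type":"number"}},"required":["rows"]}

```bash
mkdir -p pics; ls; python3 - <<'E'
from workcell import env
import cv2,numpy as np
print(env.get_state(), env.hold_point_z)
for n in("scene","top"):
    p,d=env.read_camera(n); cv2.imwrite(f"pics/{n}0.png",p); np.save(f"pics/{n}0.npy",d); c=env.get_calibration(n); print(n,c)
E
```

```text
pics
{'clock': 0.0, 'joint_pos': array([ 1.05940267e+00,  3.13980316e-01,  4.49706207e-02,  1.30355828e+00,
       -2.56926220e-05,  1.43118945e+00]), 'qvel': array([-0.00046589, -0.00118735, -0.00030586,  0.00028015, -0.00205749,
       -0.00072543]), 'tau': array([-4.18797072e-05, -4.80621314e+01,  2.98536354e+01,  1.94122188e-02,
       -2.03210511e-04,  2.13411880e-05]), 'tcp_pos': array([0.20863194, 0.53521739, 0.1969169 ]), 'orientation': array([-2.71099780e-04,  1.84824523e-01,  9.82771139e-01, -8.43418884e-04]), 'wrist_force': array([ 0.16757724, -0.20769953,  0.2535589 ]), 'ft_torque': array([-0.01881083, -0.05290144,  0.0239686 ]), 'finger_gap': 0.0852386732954147} -0.0187
scene {'mtx': array([[472.11493287,   0.        , 321.51784728],
       [  0.        , 472.11493287, 242.21724777],
       [  0.        ,   0.        ,   1.        ]]), 'distortion': array([-0.10280939,  0.        ,  0.        ,  0.        ,  0.        ]), 'R': array([[ 0.51932437, -0.85423515,  0.02417651],
       [-0.47014839, -0.30921807, -0.82664665],
       [ 0.71362644,  0.4179312 , -0.56220176]]), 't': array([-0.34527897,  0.30357927,  1.17476507])}
top {'mtx': array([[435.11729024,   0.        , 317.33666479],
       [  0.        , 435.11729024, 235.81583782],
       [  0.        ,   0.        ,   1.        ]]), 'distortion': array([0.00944413, 0.        , 0.        , 0.        , 0.        ]), 'R': array([[ 0.011142  , -0.99993325,  0.00305689],
       [-0.99725026, -0.011336  , -0.07323537],
       [ 0.07326513, -0.00223249, -0.99731   ]]), 't': array([-0.10175749,  0.52094805,  1.12981035])}
```

View pics/top0.png

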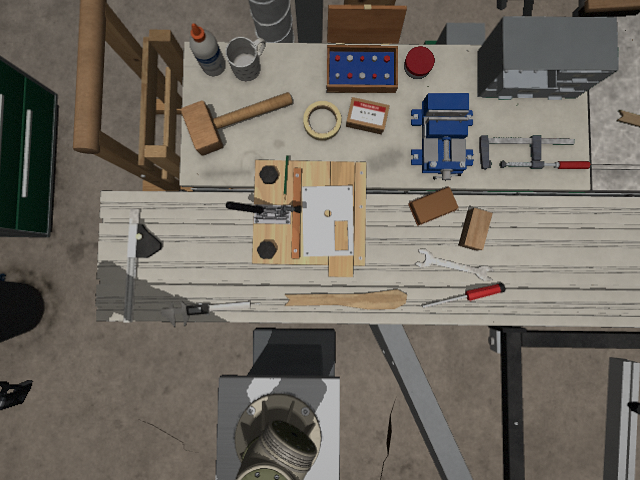

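View pics/scene0.png

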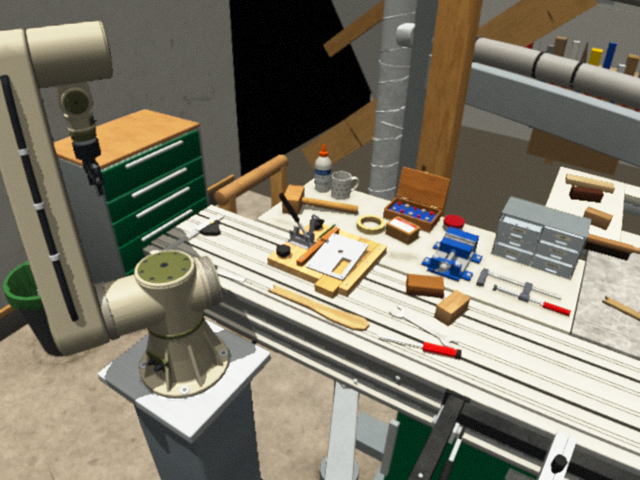

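The top view shows the jig at cols 253–367, rows 160–275, with the fence at col ~296, the template at cols 302–354 and its hole near (327,213). The clamp handle is at (228–260,207). The scene view confirms this. I'll take an enlarged crop next.

```bash
cat > h.py <<'E'
from workcell import env
import cv2,numpy as np
def cast(n,px,z):
    c=env.get_calibration(n); u=cv2.undistortPoints(np.array(px,float).reshape(-1,1,2),c["mtx"],c["distortion"]).reshape(-1,2)
    r=np.c_[u,np.ones(len(u))]@c["R"]; o=-c["R"].T@c["t"]
    z=np.broadcast_to(z,len(u)); return o+r*((z-o[2])/r[:,2])[:,None]
def proj(n,X):
    c=env.get_calibration(n); return cv2.projectPoints(np.array(X,float).reshape(-1,1,3),cv2.Rodrigues(c["R"])[0],c["t"],c["mtx"],c["distortion"])[0].reshape(-1,2)
E
python3 - <<'E'
from h import *
p=cv2.imread("pics/top0.png")[150:280,220:375]
a=cv2.resize(p,None,fx=5,fy=5,interpolation=cv2.INTER_CUBIC)[:600]
cv2.imwrite("pics/crop0.png",cv2.resize(p[:120],None,fx=5,fy=5,interpolation=cv2.INTER_CUBIC))
# deck corners approx & fence
print(cast("top",[[253,160],[367,162],[253,263],[367,264]],.03))
# template white mask
hsv=cv2.cvtColor(cv2.imread("pics/top0.png"),cv2.COLOR_BGR2HSV)
m=np.zeros((480,640),np.uint8); m[175:262,299:362]=cv2.inRange(hsv,(0,0,150),(180,40,255))[175:262,299:362]
c=max(cv2.findContours(m,0,2)[0],key=cv2.contourArea); r=cv2.minAreaRect(c); print(r,cv2.boxPoints(r))
# fence orange mask
mf=np.zeros((480,640),np.uint8); mf[160:266,288:303]=cv2.inRange(hsv,(3,110,80),(14,255,255))[160:266,288:303]
ys,xs=np.nonzero(mf)
for y in range(164,264,8):
    s=xs[ys==y]; print(y,s.min() if len(s) else None,s.max() if len(s) else None,end='; ')
E
```

```text
[[ 0.72058065  0.07669532  0.03      ]
 [ 0.71881507 -0.22522739  0.03      ]
 [ 0.44844017  0.0707598   0.03      ]
 [ 0.44915178 -0.22600809  0.03      ]]
((327.5552978515625, 220.5422821044922), (70.0921401977539, 50.59674072265625), 88.75463104248047) [[301.50122 186.05432]
 [352.086   184.95465]
 [353.60938 255.03024]
 [303.0246  256.1299 ]]
164 None None; 172 293 300; 180 293 300; 188 293 300; 196 293 300; 204 293 299; 212 293 296; 220 293 299; 228 292 299; 236 292 299; 244 292 298; 252 292 298; 260 None None;
```

View pics/crop0.png

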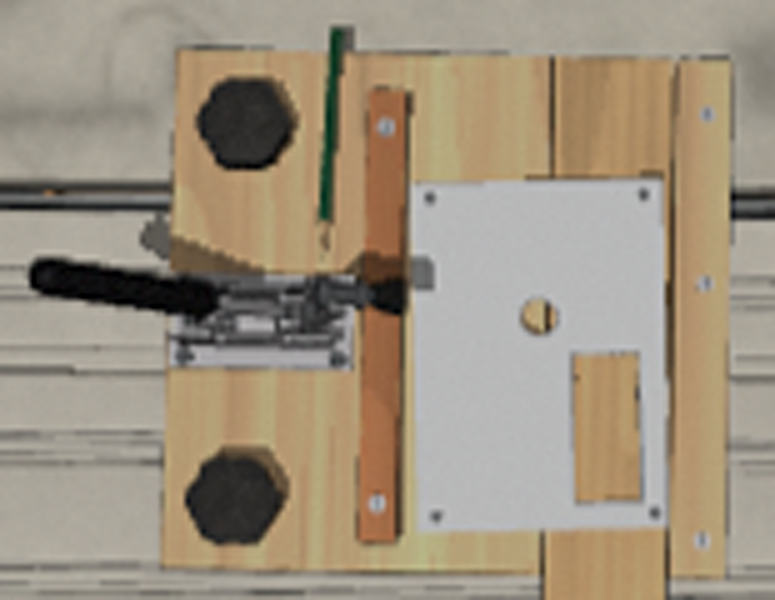

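The enlarged crop shows the deck corners at crop pixels (178,47), (731,57), (162,568) and (728,578). The fence inner edge runs (407,92)–(399,541). The template corners are (412,184), (663,177), (667,525) and (416,532), its hole is at (539,316), and the handle end is near (35,272).

```bash
cat >> h.py <<'E'
def fit2(A,B):
    A=np.array(A,float);B=np.array(B,float);a=A-A.mean(0);b=B-B.mean(0)
    th=np.arctan2((a[:,0]*b[:,1]-a[:,1]*b[:,0]).sum(),(a*b).sum())
    R=np.array([[np.cos(th),-np.sin(th)],[np.sin(th),np.cos(th)]]); t=B.mean(0)-R@A.mean(0)
    return th,R,t,np.abs(A@R.T+t-B).max()
E
python3 - <<'E'
from h import *
px=lambda L:np.array(L)/5.+[220,150]-0.4
J=[(.1,.19),(.1,-.105),(-.175,.19),(-.175,-.105),(.075,.0665),(-.16,.0665)]
W=cast("top",px([(178,47),(731,57),(162,568),(728,578),(407,92),(399,541)]),[.03]*4+[.052]*2)[:,:2]
th,R,t,e=fit2(J,W); print("jig",th,t,e, (W-(np.array(J)@R.T+t))*1e3)
c=np.cos(np.radians(7))
T=[(.09*c,.065),(.09*c,-.065),(-.09*c,-.065),(-.09*c,.065)]
W=cast("top",px([(412,184),(663,177),(667,525),(416,532)]),[.060,.060,.038,.038])[:,:2]
th2,R2,t2,e2=fit2(T,W); print("tpl",th2,t2,e2,"askew",th2-th)
print("corners in jig mm",(W-t)@R*1e3)
h=cast("top",px([(539,316)]),.0515)[:,:2]; print("hole jig",(h-t)@R*1e3)
g=lambda x,y:(R@[x/1e3,y/1e3]+t)
print("pin",g(0,0),"grip open",g(-45,203),"down",g(-45,232),"handle end px",cast("top",px([(35,272)]),.19))
ts=cast("scene",[[0,0]],0)
E
```

```text
jig -0.005624960410259514 [ 0.62172299 -0.11758107] 0.0015367383664407486 [[ 0.55006641 -0.92037984]
 [ 0.33624262  1.10237497]
 [ 0.09775095 -0.05218817]
 [-0.15413919  0.26548477]
 [-1.53673837  0.03140856]
 [ 0.70681758 -0.42670029]]
tpl 0.029550014861135256 [ 0.55941225 -0.12161355] 0.0009987778587929527 askew 0.03517497527139477
corners in jig mm [[  23.76437602   62.71432467]
 [  29.629793    -66.15422673]
 [-148.36347108  -72.00196905]
 [-154.17901647   57.91023486]]
hole jig [[-42.25695729  -3.73814556]]
pin [ 0.62172299 -0.11758107] grip open [0.57786557 0.08566884] down [0.57802869 0.11466838] handle end px [[0.5791863  0.11007612 0.19      ]]
```

Call:
{"method": "arm_command", "body": {"rows": [{"rot": [0, 0, 0.0212], "fingers": 1}, {"rot": [0, 0, 0.0212], "fingers": 1}, {"rot": [0, 0, 0.0212], "fingers": 1}, {"rot": [0, 0, 0.0212], "fingers": 1}, {"rot": [0, 0, 0.0212], "fingers": 1}, {"rot": [0, 0, 0.0212], "fingers": 1}, {"rot": [0, 0, 0.0212], "fingers": 1}, {"rot": [0, 0, 0.0212], "fingers": 1}, {"rot": [0, 0, 0.0212], "fingers": 1}, {"delta_pos": [-1, 0.45, 0], "fingers": 1}, {"delta_pos": [-1, 0.45, 0], "fingers": 1}, {"delta_pos": [-1, 0.45, 0], "fingers": 1}, {"delta_pos": [-1, 0.45, 0], "fingers": 1}, {"delta_pos": [-1, 0.45, 0], "fingers": 1}, {"delta_pos": [-1, 0.45, 0], "fingers": 1}, {"delta_pos": [-1, 0.45, 0], "fingers": 1}, {"delta_pos": [-1, 0.45, 0], "fingers": 1}, {"delta_pos": [-1, 0.45, 0], "fingers": 1}, {"delta_pos": [-1, 0.45, 0], "fingers": 1}], "squeeze": 40}}

```text
schema error: expected keys delta_pos, rot, fingers
```

```bash
python3 - <<'E'
from h import *
px=lambda L:np.array(L)/5.+[220,150]-0.4
w=cast("top",px([(572,352),(637,352),(641,498),(576,503)]),[.049,.049,.040,.040]); print(w,w.mean(0))
E
```

```text
[[ 0.56126655 -0.13834476  0.049     ]
 [ 0.56165028 -0.17187968  0.049     ]
 [ 0.48670861 -0.17505063  0.04      ]
 [ 0.48374032 -0.14143238  0.04      ]] [ 0.52334144 -0.15667686  0.0445    ]
```

Call:
{"method": "arm_command", "body": {"rows": [{"delta_pos": [0, 0, 0], "rot": [0, 0, 0.0212], "fingers": 1}, {"delta_pos": [0, 0, 0], "rot": [0, 0, 0.0212], "fingers": 1}, {"delta_pos": [0, 0, 0], "rot": [0, 0, 0.0212], "fingers": 1}, {"delta_pos": [0, 0, 0], "rot": [0, 0, 0.0212], "fingers": 1}, {"delta_pos": [0, 0, 0], "rot": [0, 0, 0.0212], "fingers": 1}, {"delta_pos": [0, 0, 0], "rot": [0, 0, 0.0212], "fingers": 1}, {"delta_pos": [0, 0, 0], "rot": [0, 0, 0.0212], "fingers": 1}, {"delta_pos": [0, 0, 0], "rot": [0, 0, 0.0212], "fingers": 1}, {"delta_pos": [0, 0, 0], "rot": [0, 0, 0.0212], "fingers": 1}, {"delta_pos": [-1, 0.45, 0], "rot": [0, 0, 0], "fingers": 1}, {"delta_pos": [-1, 0.45, 0], "rot": [0, 0, 0], "fingers": 1}, {"delta_pos": [-1, 0.45, 0], "rot": [0, 0, 0], "fingers": 1}, {"delta_pos": [-1, 0.45, 0], "rot": [0, 0, 0], "fingers": 1}, {"delta_pos": [-1, 0.45, 0], "rot": [0, 0, 0], "fingers": 1}, {"delta_pos": [-1, 0.45, 0], "rot": [0, 0, 0], "fingers": 1}, {"delta_pos": [-1, 0.45, 0], "rot": [0, 0, 0], "fingers": 1}, {"delta_pos": [-1, 0.45, 0], "rot": [0, 0, 0], "fingers": 1}, {"delta_pos": [-1, 0.45, 0], "rot": [0, 0, 0], "fingers": 1}, {"delta_pos": [-1, 0.45, 0], "rot": [0, 0, 0], "fingers": 1}, {"delta_pos": [-1, 0.45, 0], "rot": [0, 0, 0], "fingers": 1}], "squeeze": 40}}

```text
clock: 2.1
tcp_pos: [0.3079, 0.3147, 0.1975]
orientation: [-0.0, 0.707, 0.707, -0.0]
wrist_force: [-0.4, -0.3, -0.5]
finger_gap: 0.0002
```

Call:
{"method": "arm_command", "body": {"rows": [{"delta_pos": [-1, 0.45, 0], "rot": [0, 0, 0], "fingers": 1}, {"delta_pos": [-1, 0.45, 0], "rot": [0, 0, 0], "fingers": 1}, {"delta_pos": [-1, 0.45, 0], "rot": [0, 0, 0], "fingers": 1}, {"delta_pos": [-1, 0.45, 0], "rot": [0, 0, 0], "fingers": 1}, {"delta_pos": [-1, 0.45, 0], "rot": [0, 0, 0], "fingers": 1}, {"delta_pos": [-1, 0.45, 0], "rot": [0, 0, 0], "fingers": 1}, {"delta_pos": [-1, 0.45, 0], "rot": [0, 0, 0], "fingers": 1}, {"delta_pos": [-1, 0.45, 0], "rot": [0, 0, 0], "fingers": 1}, {"delta_pos": [-1, 0.45, 0], "rot": [0, 0, 0], "fingers": 1}, {"delta_pos": [-1, 0.45, 0], "rot": [0, 0, 0], "fingers": 1}, {"delta_pos": [-1, 0.45, 0], "rot": [0, 0, 0], "fingers": 1}, {"delta_pos": [-1, 0.45, 0], "rot": [0, 0, 0], "fingers": 1}, {"delta_pos": [-1, 0.45, 0], "rot": [0, 0, 0], "fingers": 1}, {"delta_pos": [-1, 0.45, 0], "rot": [0, 0, 0], "fingers": 1}, {"delta_pos": [-1, 0.45, 0], "rot": [0, 0, 0], "fingers": 1}, {"delta_pos": [-1, 0.45, 0], "rot": [0, 0, 0], "fingers": 1}, {"delta_pos": [-1, 0.45, 0], "rot": [0, 0, 0], "fingers": 1}, {"delta_pos": [-1, 0.45, 0], "rot": [0, 0, 0], "fingers": 1}, {"delta_pos": [-1, 0.45, 0], "rot": [0, 0, 0], "fingers": 1}, {"delta_pos": [-1, 0.45, 0], "rot": [0, 0, 0], "fingers": 1}]}}

```text
clock: 4.1
tcp_pos: [0.488, -0.085, 0.1974]
orientation: [-0.0, 0.707, 0.707, -0.0]
wrist_force: [-0.2, 0.0, -0.3]
finger_gap: 0.0002
```

Call:
{"method": "arm_command", "body": {"rows": [{"delta_pos": [-0.9, 0.45, 0.8], "rot": [0, 0, 0], "fingers": 1}, {"delta_pos": [-0.9, 0.45, 0.8], "rot": [0, 0, 0], "fingers": 1}, {"delta_pos": [-0.9, 0.45, 0.8], "rot": [0, 0, 0], "fingers": 1}, {"delta_pos": [-0.9, 0.45, 0.8], "rot": [0, 0, 0], "fingers": 1}, {"delta_pos": [0, 0, 1], "rot": [0, 0, 0], "fingers": 1}, {"delta_pos": [0, 0, 0], "rot": [0, 0, 0], "fingers": 1}, {"delta_pos": [0, 0, 0], "rot": [0, 0, 0], "fingers": 1}]}}

```text
clock: 4.8
tcp_pos: [0.5233, -0.1558, 0.1135]
orientation: [-0.001, 0.707, 0.707, -0.0]
wrist_force: [0.6, 1.0, 0.2]
finger_gap: 0.0005
```

```bash
python3 - <<'E'
from h import *
p,d=env.read_camera("scene"); cv2.imwrite("pics/s1.png",cv2.resize(p[200:310,250:410],None,fx=5,fy=5,interpolation=cv2.INTER_CUBIC))
print(env.get_state()["tcp_pos"],env.get_state()["wrist_force"],env.get_state()["clock"])
E
```

```text
[ 0.52397768 -0.15594131  0.1142958 ] [ 0.37687    -0.46320963 -0.04887578] 4.85
```

View pics/s1.png

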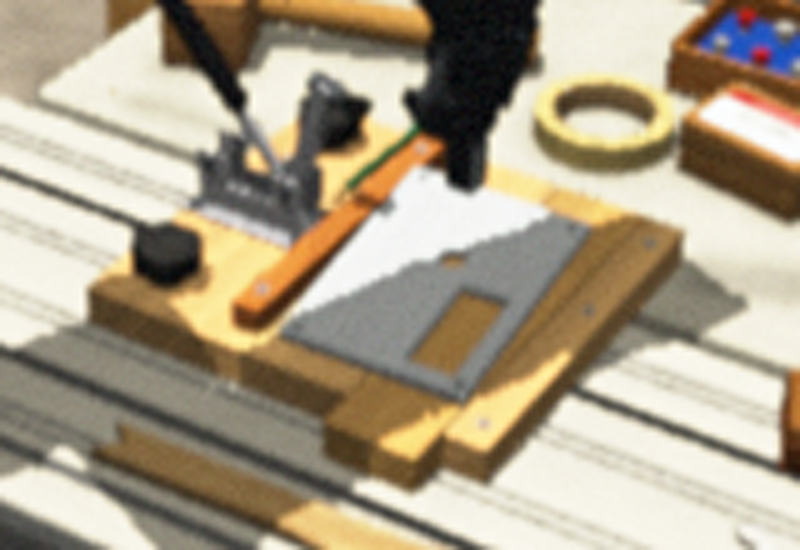

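The scene crop shows the shut fingertip at (467,180), slim enough for the window at (408–505,290–370). Its computed position is above the window. I'll descend.

Call:
{"method": "arm_command", "body": {"rows": [{"delta_pos": [0, 0, 1], "rot": [0, 0, 0], "fingers": 1}, {"delta_pos": [0, 0, 1], "rot": [0, 0, 0], "fingers": 1}, {"delta_pos": [0, 0, 1], "rot": [0, 0, 0], "fingers": 1}, {"delta_pos": [0, 0, 0.5], "rot": [0, 0, 0], "fingers": 1}, {"delta_pos": [0, 0, 0.35], "rot": [0, 0, 0], "fingers": 1}, {"delta_pos": [0, 0, 0], "rot": [0, 0, 0], "fingers": 1}]}}

```text
clock: 5.45
tcp_pos: [0.524, -0.156, 0.0368]
orientation: [-0.0, 0.707, 0.707, -0.0]
wrist_force: [0.2, 0.5, 0.6]
finger_gap: 0.0003
```

Call:
{"method": "arm_command", "body": {"rows": [{"delta_pos": [0.15, 0, 0], "rot": [0, 0, 0], "fingers": 1}, {"delta_pos": [0.1, 0, 0], "rot": [0, 0, 0], "fingers": 1}, {"delta_pos": [0.1, 0, 0], "rot": [0, 0, 0], "fingers": 1}, {"delta_pos": [0.05, 0, 0], "rot": [0, 0, 0], "fingers": 1}, {"delta_pos": [0.05, 0, 0], "rot": [0, 0, 0], "fingers": 1}]}}

```text
clock: 5.95
tcp_pos: [0.5242, -0.1471, 0.037]
orientation: [0.0, 0.707, 0.707, 0.0]
wrist_force: [0.6, -0.7, -0.8]
finger_gap: -0.0002
```

Call:
{"method": "arm_command", "body": {"rows": [{"delta_pos": [0.05, 0, 0], "rot": [0, 0, 0], "fingers": 1}, {"delta_pos": [0.05, 0, 0], "rot": [0, 0, 0], "fingers": 1}]}}

```text
clock: 6.15
tcp_pos: [0.524, -0.1452, 0.0368]
orientation: [-0.0, 0.707, 0.707, 0.0]
wrist_force: [-0.3, -0.4, 0.6]
finger_gap: -0.0
```

Call:
{"method": "arm_command", "body": {"rows": [{"delta_pos": [0.05, 0, 0], "rot": [0, 0, 0], "fingers": 1}, {"delta_pos": [0.05, 0, 0], "rot": [0, 0, 0], "fingers": 1}]}}

```text
clock: 6.35
tcp_pos: [0.524, -0.1431, 0.0367]
orientation: [-0.0, 0.707, 0.707, 0.0]
wrist_force: [-0.6, 1.2, 0.3]
finger_gap: 0.0002
```

Call:
{"method": "arm_command", "body": {"rows": [{"delta_pos": [0.05, 0, 0], "rot": [0, 0, 0], "fingers": 1}, {"delta_pos": [0.05, 0, 0], "rot": [0, 0, 0], "fingers": 1}]}}

```text
clock: 6.55
tcp_pos: [0.524, -0.1411, 0.0368]
orientation: [-0.0, 0.707, 0.707, 0.0]
wrist_force: [-0.2, 0.5, -0.5]
finger_gap: 0.0002
```

Call:
{"method": "arm_command", "body": {"rows": [{"delta_pos": [0.05, 0, 0], "rot": [0, 0, 0], "fingers": 1}]}}

```text
clock: 6.65
tcp_pos: [0.524, -0.1401, 0.0368]
orientation: [-0.0, 0.707, 0.707, 0.0]
wrist_force: [-0.9, 0.2, 0.4]
finger_gap: -0.0002
```

```bash
python3 - <<'E'
from h import *
p,d=env.read_camera("scene"); cv2.imwrite("pics/s2.png",cv2.resize(p[200:300,270:400],None,fx=6,fy=6,interpolation=cv2.INTER_CUBIC))
print(proj("scene",[[.524,-.14,.037],[.524,-.14,.05]]))
E
```

```text
[[336.72120433 264.67682533]
 [336.89960753 261.3213849 ]]
```

View pics/s2.png

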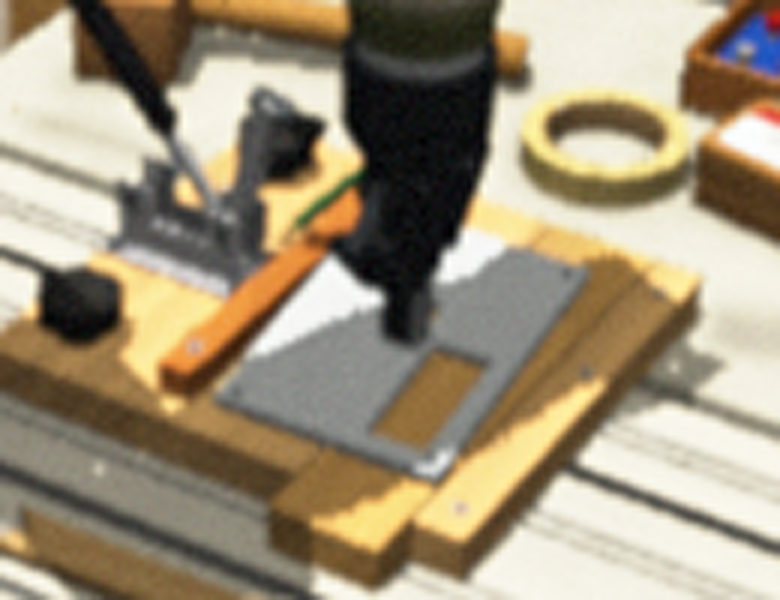

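The fingertip appears at crop (405,338), behind and above the window's far-left corner at (430,350). That doesn't match the reported TCP, so I'll compare the numbers.

```bash
python3 - <<'E'
from h import *
print("s1 tip pred",proj("scene",[[.524,-.156,.1143]]),"seen 343.4,237")
print("window corners cast now",cast("scene",[[341.7,258.3],[352,260],[341,274],[332,272]],[.048,.048,.04,.04]))
print("tip cast at z",[ (z,cast("scene",[[337.5,256.5]],z)[0][:2].round(3)) for z in(.04,.05,.07)])
print("proj of original window corners",proj("scene",[[ 0.56126655,-0.13834476,0.049],[ 0.56165028,-0.17187968,0.049],[0.4867,-.175,.04],[0.4837,-0.1414,0.04]]))
print("jig deck corners proj", proj("scene",[[.4466,-.2216,.03]]))
p,d=env.read_camera("top"); cv2.imwrite("pics/t2.png",cv2.resize(p[150:270,240:375],None,fx=5,fy=5,interpolation=cv2.INTER_CUBIC))
print(env.get_state()["joint_pos"])
E
```

```text
s1 tip pred [[342.42764316 245.8669464 ]] seen 343.4,237
window corners cast now [[ 0.54845353 -0.14345781  0.048     ]
 [ 0.55823805 -0.17486475  0.048     ]
 [ 0.48682553 -0.17603938  0.04      ]
 [ 0.48047687 -0.14823093  0.04      ]]
tip cast at z [(0.04, array([ 0.559, -0.122])), (0.05, array([ 0.547, -0.129])), (0.07, array([ 0.523, -0.142]))]
proj of original window corners [[342.28728179 255.513722  ]
 [351.6954403  258.89080871]
 [340.68022    273.90580257]
 [330.59760325 270.70447655]]
jig deck corners proj [[347.63896276 289.00330907]]
[-4.09243960e-01  3.54012153e-01 -3.10013465e-01  9.06843841e-01
  1.01173307e-04  1.16121589e+00]
```

View pics/t2.png

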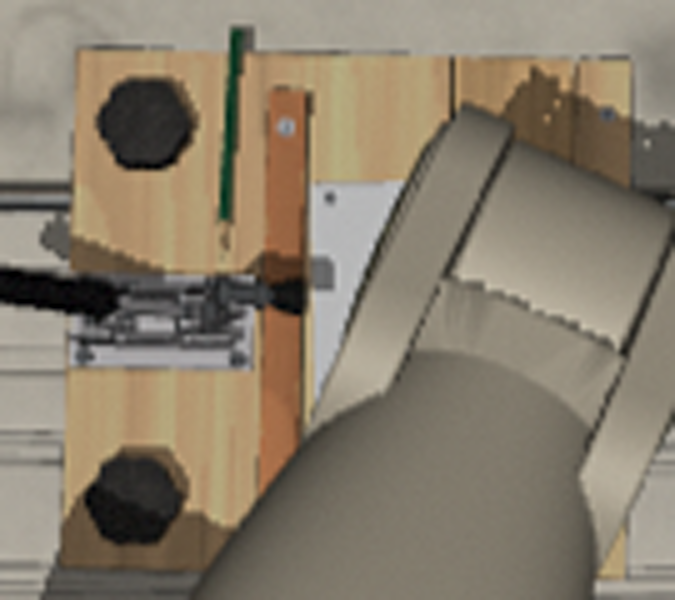

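The template hasn't moved, and the tip appears about 33 mm above the reported TCP. I'll check that with depth.

```bash
python3 - <<'E'
from h import *
c=env.get_calibration("scene")
p,d=env.read_camera("scene")
def pt(u,v):
    x=cv2.undistortPoints(np.array([[[u,v]]],float),c["mtx"],c["distortion"]).ravel(); z=d[v,u]
    return (c["R"].T@(np.array([x[0]*z,x[1]*z,z])-c["t"])).round(4)
for u in (335,337,339):
  for v in (244,248,250,252,254,255,256,258,262): print(u,v,p[v,u],pt(u,v))
print("deck",pt(370,240),pt(345,282))
E
```

```text
335 244 [17 15 17] [ 0.4836 -0.1522  0.1428]
335 248 [ 6 10  8] [ 0.4836 -0.1528  0.1288]
335 250 [18 15 16] [ 0.5103 -0.1387  0.1005]
335 252 [17 18 18] [ 0.5125 -0.1379  0.0914]
335 254 [21 17 18] [ 0.5088 -0.1402  0.0872]
335 255 [24 26 21] [ 0.5097 -0.1399  0.0827]
335 256 [56 55 54] [ 0.5126 -0.1385  0.0767]
335 258 [134 137 135] [ 0.5387 -0.1248  0.0476]
335 262 [143 145 146] [ 0.5267 -0.132   0.0424]
337 244 [15 11  9] [ 0.5219 -0.1383  0.1156]
337 248 [18 14 13] [ 0.4992 -0.1511  0.1191]
337 250 [20 15 16] [ 0.5108 -0.1453  0.1027]
337 252 [17 21 14] [ 0.5081 -0.1471  0.0977]
337 254 [25 25 24] [ 0.509  -0.147   0.0897]
337 255 [20 21 18] [ 0.5118 -0.1457  0.0837]
337 256 [35 35 35] [ 0.5091 -0.1473  0.0823]
337 258 [119 121 121] [ 0.5411 -0.1306  0.0485]
337 262 [122 126 122] [ 0.5261 -0.1394  0.0458]
339 244 [18 19 17] [ 0.5128 -0.1499  0.1252]
339 248 [30 30 28] [ 0.5127 -0.1507  0.1111]
339 250 [59 59 56] [ 0.5114 -0.1517  0.1049]
339 252 [55 55 54] [ 0.5139 -0.1508  0.0957]
339 254 [56 55 55] [ 0.5184 -0.1488  0.0847]
339 255 [53 55 49] [ 0.5106 -0.1531  0.0874]
339 256 [65 67 67] [ 0.517  -0.15    0.0786]
339 258 [115 118 115] [ 0.5471 -0.1346  0.0464]
339 262 [ 71 100 119] [ 0.5417 -0.1382  0.0356]
deck [ 0.7155 -0.1611  0.0296] [ 0.4709 -0.1993  0.0301]
```

Depth confirms it: the real fingertip bottom is at z ≈ 0.075–0.08 while the TCP reads 0.037, about 40 mm lower. I'll go back over the window, descend gently while watching force, and re-check by depth.

Call:
{"method": "arm_command", "body": {"rows": [{"delta_pos": [-0.7, 0, 0], "rot": [0, 0, 0], "fingers": 1}, {"delta_pos": [-0.1, 0, 0.5], "rot": [0, 0, 0], "fingers": 1}, {"delta_pos": [0, 0, 0.5], "rot": [0, 0, 0], "fingers": 1}, {"delta_pos": [0, 0, 0.2], "rot": [0, 0, 0], "fingers": 1}, {"delta_pos": [0, 0, 0], "rot": [0, 0, 0], "fingers": 1}]}}

```text
clock: 7.3
tcp_pos: [0.5228, -0.1556, 0.0113]
orientation: [-0.001, 0.707, 0.707, -0.0]
wrist_force: [-0.2, 0.2, 0.5]
finger_gap: 0.0003
```

```bash
cat >> h.py <<'E'
def cloud(n,box):
    c=env.get_calibration(n); p,d=env.read_camera(n)
    u0,v0,u1,v1=box; V,U=np.mgrid[v0:v1,u0:u1]; V=V.ravel();U=U.ravel()
    x=cv2.undistortPoints(np.c_[U,V].astype(float).reshape(-1,1,2),c["mtx"],c["distortion"]).reshape(-1,2); z=d[V,U]
    X=(np.c_[x*z[:,None],z]-c["t"])@c["R"]
    return p,U,V,X,p[V,U].max(1)
E
python3 - <<'E'
from h import *
print(env.get_state()["wrist_force"],env.get_state()["tcp_pos"])
p,U,V,X,b=cloud("scene",(325,235,360,275))
cv2.imwrite("pics/s3.png",cv2.resize(p[210:300,280:400],None,fx=6,fy=6,interpolation=cv2.INTER_CUBIC))
m=(b<75)&(X[:,2]<.12)
for v in range(248,275):
    s=m&(V==v)
    if s.sum()>1: print(v,U[s].min(),U[s].max(),np.median(X[s],0).round(4),X[s][:,1].min().round(3),X[s][:,1].max().round(3))
E
```

```text
[-0.21831063  0.16827471  0.51045836] [ 0.5227955  -0.15564627  0.01131055]
248 338 349 [ 0.5221 -0.1709  0.1127] -0.173 -0.149
249 338 349 [ 0.5093 -0.1673  0.1129] -0.173 -0.152
250 339 347 [ 0.5068 -0.1678  0.1109] -0.172 -0.155
251 339 347 [ 0.5094 -0.1659  0.106 ] -0.173 -0.147
252 340 346 [ 0.5217 -0.1671  0.0974] -0.17 -0.149
253 332 346 [ 0.5128 -0.1651  0.0979] -0.168 -0.149
254 332 346 [ 0.4979 -0.1656  0.1046] -0.171 -0.147
255 333 345 [ 0.485  -0.1661  0.1042] -0.169 -0.146
256 335 344 [ 0.4892 -0.1671  0.0988] -0.169 -0.15
257 337 344 [ 0.4943 -0.167   0.0935] -0.168 -0.156
258 338 345 [ 0.511  -0.1658  0.0791] -0.168 -0.151
259 338 345 [ 0.5101 -0.1636  0.0736] -0.167 -0.152
260 338 344 [ 0.5126 -0.1599  0.0704] -0.168 -0.152
261 338 344 [ 0.5102 -0.1625  0.0663] -0.168 -0.152
262 337 344 [ 0.5105 -0.162   0.0632] -0.166 -0.147
263 337 344 [ 0.514  -0.1603  0.0588] -0.168 -0.146
264 337 343 [ 0.5117 -0.1597  0.0535] -0.165 -0.148
265 340 342 [ 0.5088 -0.1629  0.0547] -0.164 -0.161
```

View pics/s3.png

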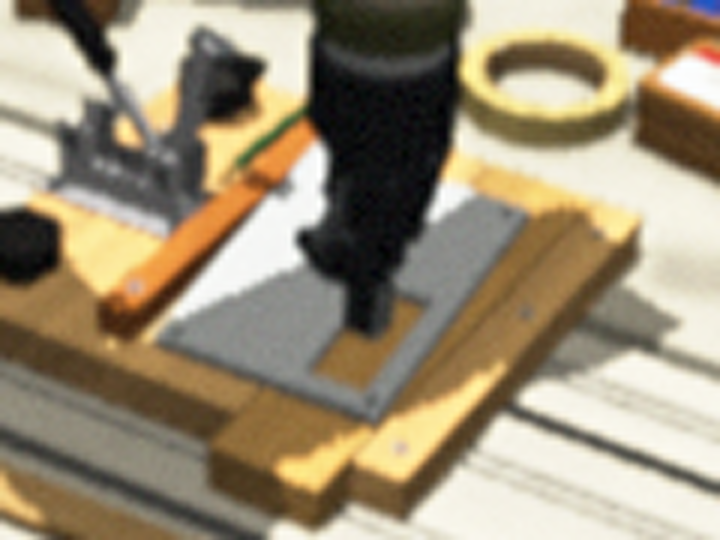

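The shut fingers now hang over the window with the tip at crop (370,335), z ≈ 0.053, so the TCP reading is about 42 mm too low. Descending 18 mm puts the tip at ≈ 0.035.

Call:
{"method": "arm_command", "body": {"rows": [{"delta_pos": [0, 0, 0.3], "rot": [0, 0, 0], "fingers": 1}, {"delta_pos": [0, 0, 0.3], "rot": [0, 0, 0], "fingers": 1}, {"delta_pos": [0, 0, 0.2], "rot": [0, 0, 0], "fingers": 1}]}}

```text
clock: 7.65
tcp_pos: [0.5239, -0.156, -0.0036]
orientation: [-0.0, 0.707, 0.707, 0.0]
wrist_force: [-5.1, 2.8, 45.7]
finger_gap: -0.0001
```

Call:
{"method": "arm_command", "body": {"rows": [{"delta_pos": [0.2, 0, 0.1], "rot": [0, 0, 0], "fingers": 1}, {"delta_pos": [0.1, 0, 0], "rot": [0, 0, 0], "fingers": 1}, {"delta_pos": [0.05, 0, 0], "rot": [0, 0, 0], "fingers": 1}]}}

```text
clock: 7.95
tcp_pos: [0.5258, -0.1515, -0.0034]
orientation: [0.003, 0.707, 0.707, -0.0]
wrist_force: [-1.7, -4.8, 8.4]
finger_gap: -0.0001
```

Call:
{"method": "arm_command", "body": {"rows": [{"delta_pos": [0.05, 0, 0], "rot": [0, 0, 0], "fingers": 1}, {"delta_pos": [0.05, 0, 0], "rot": [0, 0, 0], "fingers": 1}]}}

```text
clock: 8.15
tcp_pos: [0.526, -0.1498, -0.0034]
orientation: [0.003, 0.707, 0.707, -0.001]
wrist_force: [-0.5, -5.5, 7.8]
finger_gap: 0.0002
```

The chain hit a vertical contact of 45 N up. I'll relieve it and look.

Call:
{"method": "arm_command", "body": {"rows": [{"delta_pos": [0, 0, -0.2], "rot": [0, 0, 0], "fingers": 1}, {"delta_pos": [0, 0, 0], "rot": [0, 0, 0], "fingers": 1}]}}

```text
clock: 8.35
tcp_pos: [0.5243, -0.1474, -0.0008]
orientation: [0.0, 0.707, 0.707, 0.0]
wrist_force: [0.1, -1.6, 0.7]
finger_gap: -0.0001
```

```bash
python3 - <<'E'
from h import *
print(env.get_state()["wrist_force"],env.get_state()["tcp_pos"])
p,d=env.read_camera("scene")
cv2.imwrite("pics/s4.png",cv2.resize(p[225:295,290:380],None,fx=8,fy=8,interpolation=cv2.INTER_CUBIC))
E
```

```text
[ 0.08621979 -1.5972671   0.72616004] [ 0.52433516 -0.14735537 -0.00083964]
```

View pics/s4.png

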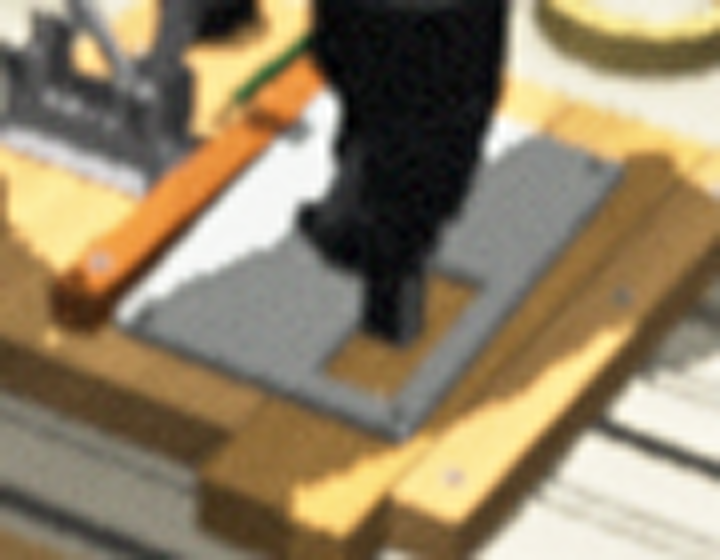

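The finger is in the window at crop (395,345) and the plate has moved left, its near-left corner at (115,318). So the contact was the deck, and the TCP reads 33.5 mm too low. I'll keep pushing left.

Call:
{"method": "arm_command", "body": {"rows": [{"delta_pos": [0.05, 0, 0], "rot": [0, 0, 0], "fingers": 1}, {"delta_pos": [0.05, 0, 0], "rot": [0, 0, 0], "fingers": 1}, {"delta_pos": [0, 0, 0], "rot": [0, 0, 0], "fingers": 1}]}}

```text
clock: 8.7
tcp_pos: [0.5237, -0.1448, -0.0015]
orientation: [-0.0, 0.707, 0.707, -0.0]
wrist_force: [-0.4, 0.3, 0.4]
finger_gap: -0.0001
```

Call:
{"method": "arm_command", "body": {"rows": [{"delta_pos": [0.05, 0, 0], "rot": [0, 0, 0], "fingers": 1}, {"delta_pos": [0.05, 0, 0], "rot": [0, 0, 0], "fingers": 1}, {"delta_pos": [0, 0, 0], "rot": [0, 0, 0], "fingers": 1}]}}

```text
clock: 9.0
tcp_pos: [0.5244, -0.1435, -0.0012]
orientation: [0.0, 0.707, 0.707, 0.0]
wrist_force: [0.3, -3.0, -0.9]
finger_gap: 0.0
```

Call:
{"method": "arm_command", "body": {"rows": [{"delta_pos": [0.05, 0, 0], "rot": [0, 0, 0], "fingers": 1}, {"delta_pos": [0, 0, 0], "rot": [0, 0, 0], "fingers": 1}]}}

```text
clock: 9.2
tcp_pos: [0.5245, -0.1429, -0.0011]
orientation: [0.001, 0.707, 0.707, -0.0]
wrist_force: [1.5, -4.5, -1.4]
finger_gap: 0.0004
```

```bash
cat >> h.py <<'E'
JT=np.array([0.62172299,-0.11758107]); JTH=-0.005625
def tojig(W):
    R=np.array([[np.cos(JTH),-np.sin(JTH)],[np.sin(JTH),np.cos(JTH)]]); return (np.array(W)[:,:2]-JT)@R*1e3
E
python3 - <<'E'
from h import *
p,d=env.read_camera("scene"); print(env.get_state()["wrist_force"])
cv2.imwrite("pics/s5.png",cv2.resize(p[225:295,290:380],None,fx=8,fy=8,interpolation=cv2.INTER_CUBIC))
E
```

```text
[ 1.23018502 -4.47590087 -1.80910443]
```

View pics/s5.png

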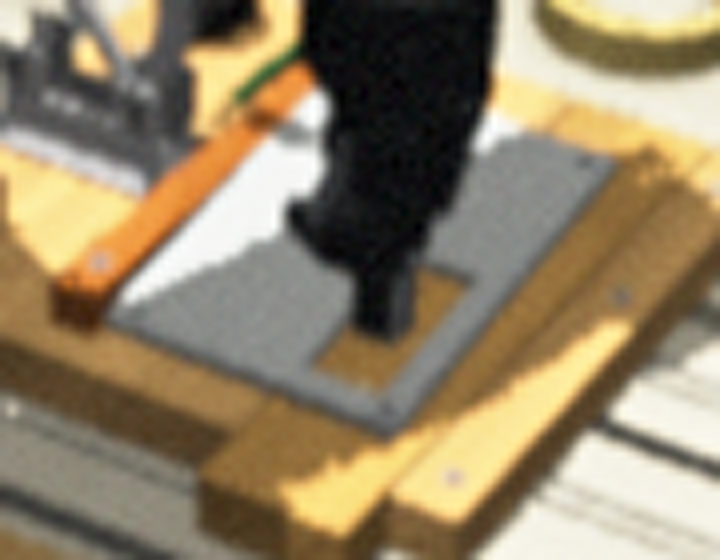

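The plate is now flush against the fence, with the near corner at (105,318). Next I slide along the fence, first bringing the finger to the window's far edge.

Call:
{"method": "arm_command", "body": {"rows": [{"delta_pos": [-0.05, 0.5, 0], "rot": [0, 0, 0], "fingers": 1}, {"delta_pos": [0, 0.4, 0], "rot": [0, 0, 0], "fingers": 1}, {"delta_pos": [0, 0.15, 0], "rot": [0, 0, 0], "fingers": 1}, {"delta_pos": [0, 0.1, 0], "rot": [0, 0, 0], "fingers": 1}, {"delta_pos": [0, 0.1, 0], "rot": [0, 0, 0], "fingers": 1}, {"delta_pos": [0, 0, 0], "rot": [0, 0, 0], "fingers": 1}]}}

```text
clock: 9.85
tcp_pos: [0.5484, -0.1431, -0.0012]
orientation: [-0.0, 0.707, 0.707, -0.0]
wrist_force: [-3.4, -2.7, 3.5]
finger_gap: 0.0002
```

Call:
{"method": "arm_command", "body": {"rows": [{"delta_pos": [0, 0.1, 0], "rot": [0, 0, 0], "fingers": 1}, {"delta_pos": [0, 0.1, 0], "rot": [0, 0, 0], "fingers": 1}, {"delta_pos": [0, 0.1, 0], "rot": [0, 0, 0], "fingers": 1}, {"delta_pos": [0, 0.1, 0], "rot": [0, 0, 0], "fingers": 1}]}}

```text
clock: 10.25
tcp_pos: [0.556, -0.1432, -0.001]
orientation: [-0.001, 0.707, 0.707, -0.001]
wrist_force: [-5.2, -2.8, 5.1]
finger_gap: -0.0001
```

Call:
{"method": "arm_command", "body": {"rows": [{"delta_pos": [0, 0.1, 0], "rot": [0, 0, 0], "fingers": 1}, {"delta_pos": [0, 0.1, 0], "rot": [0, 0, 0], "fingers": 1}, {"delta_pos": [0, 0.1, 0], "rot": [0, 0, 0], "fingers": 1}, {"delta_pos": [0, 0.1, 0], "rot": [0, 0, 0], "fingers": 1}, {"delta_pos": [0, 0.1, 0], "rot": [0, 0, 0], "fingers": 1}, {"delta_pos": [0, 0.1, 0], "rot": [0, 0, 0], "fingers": 1}, {"delta_pos": [0, 0.1, 0], "rot": [0, 0, 0], "fingers": 1}]}}

```text
clock: 10.95
tcp_pos: [0.5698, -0.1434, -0.0008]
orientation: [-0.0, 0.707, 0.707, -0.001]
wrist_force: [-6.9, -3.6, 6.2]
finger_gap: -0.0002
```

```bash
python3 - <<'E'
from h import *
p,d=env.read_camera("scene"); print(env.get_state()["wrist_force"])
cv2.imwrite("pics/s6.png",cv2.resize(p[225:295,290:380],None,fx=8,fy=8,interpolation=cv2.INTER_CUBIC))
E
```

```text
[-4.71037264 -3.40899561  4.40504354]
```

View pics/s6.png

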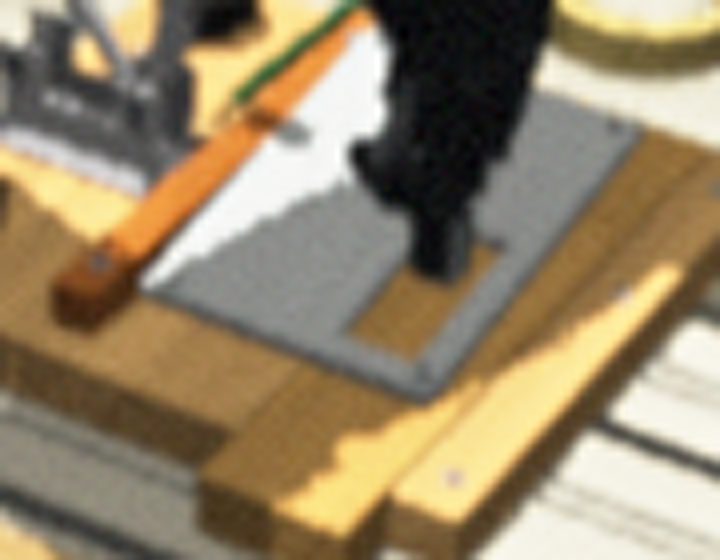

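The plate is sliding along the fence and staying square. It's at roughly half the travel.

Call:
{"method": "arm_command", "body": {"rows": [{"delta_pos": [0, 0.1, 0], "rot": [0, 0, 0], "fingers": 1}, {"delta_pos": [0, 0.1, 0], "rot": [0, 0, 0], "fingers": 1}, {"delta_pos": [0, 0.1, 0], "rot": [0, 0, 0], "fingers": 1}, {"delta_pos": [0, 0.1, 0], "rot": [0, 0, 0], "fingers": 1}, {"delta_pos": [0, 0.1, 0], "rot": [0, 0, 0], "fingers": 1}, {"delta_pos": [0, 0.1, 0], "rot": [0, 0, 0], "fingers": 1}]}}

```text
clock: 11.6
tcp_pos: [0.5833, -0.1434, -0.0014]
orientation: [0.0, 0.707, 0.707, -0.0]
wrist_force: [-1.1, -3.3, -2.7]
finger_gap: -0.0003
```

Call:
{"method": "arm_command", "body": {"rows": [{"delta_pos": [0, 0.05, 0], "rot": [0, 0, 0], "fingers": 1}, {"delta_pos": [0, 0.05, 0], "rot": [0, 0, 0], "fingers": 1}, {"delta_pos": [0, 0.05, 0], "rot": [0, 0, 0], "fingers": 1}]}}

```text
clock: 11.9
tcp_pos: [0.5852, -0.1433, -0.0016]
orientation: [-0.001, 0.707, 0.707, -0.001]
wrist_force: [-3.3, -4.5, -0.8]
finger_gap: 0.0003
```

Call:
{"method": "arm_command", "body": {"rows": [{"delta_pos": [0, 0.05, 0], "rot": [0, 0, 0], "fingers": 1}, {"delta_pos": [0, 0.05, 0], "rot": [0, 0, 0], "fingers": 1}]}}

```text
clock: 12.1
tcp_pos: [0.5872, -0.1434, -0.0015]
orientation: [-0.0, 0.707, 0.707, -0.001]
wrist_force: [-2.2, -4.2, -0.9]
finger_gap: 0.0001
```

```bash
cat >> h.py <<'E'
def plate(n="scene"):
    p,U,V,X,b=cloud(n,(280,215,400,300)); J=tojig(X); r=p[V,U].astype(int); g=(r.max(1)-r.min(1)<25)&(r.max(1)>80)&(X[:,2]>.03)&(X[:,2]<.075)&(J[:,1]<60)&(J[:,1]>-72)&(J[:,0]>-160)&(J[:,0]<85)
    A=np.c_[J[g],np.ones(g.sum())]; k=np.linalg.lstsq(A,X[g,2]*1e3,rcond=None)[0]
    print("n",g.sum(),"tilt deg x,y",np.degrees(k[:2]).round(2),"z at pin",k[2].round(1),"x range",np.percentile(J[g,0],[1,99]).round(1),"y range",np.percentile(J[g,1],[1,99]).round(1))
    return p
E
python3 - <<'E'
from h import *
plate(); print(env.get_state()["wrist_force"])
E
```

```text
n 873 tilt deg x,y [-0.03  0.2 ] z at pin 36.8 x range [-114.8   62.7] y range [-64.   58.9]
[-2.54137907 -4.7053541  -0.10687494]
```

The plate is flat: tilt is about 0° and its top is at z ≈ 37 mm, so the hole has dropped over the pin. Now I back the finger off, lift out and go above the clamp handle.

Call:
{"method": "arm_command", "body": {"rows": [{"delta_pos": [-0.15, -0.25, 0], "rot": [0, 0, 0], "fingers": 1}, {"delta_pos": [-0.05, 0, 0], "rot": [0, 0, 0], "fingers": 1}, {"delta_pos": [0, 0, -0.6], "rot": [0, 0, 0], "fingers": 1}, {"delta_pos": [0, 0, -1], "rot": [0, 0, 0], "fingers": 1}, {"delta_pos": [0, 0, -1], "rot": [0, 0, 0], "fingers": 1}, {"delta_pos": [0, 0, -1], "rot": [0, 0, 0], "fingers": 1}, {"delta_pos": [0, 0, -1], "rot": [0, 0, 0], "fingers": 1}, {"delta_pos": [0, 0, -1], "rot": [0, 0, 0], "fingers": 1}, {"delta_pos": [0, 0, -1], "rot": [0, 0, 0], "fingers": 1}, {"delta_pos": [0, 0, -1], "rot": [0, 0, 0], "fingers": 1}, {"delta_pos": [0, 0, -1], "rot": [0, 0, 0], "fingers": 1}, {"delta_pos": [0, 0, -0.7], "rot": [0, 0, 0], "fingers": 1}, {"delta_pos": [0, 0, 0], "rot": [0, 0, 0], "fingers": 1}, {"delta_pos": [0, 0, 0], "rot": [0, 0, 0], "fingers": 1}]}}

```text
clock: 13.55
tcp_pos: [0.5833, -0.147, 0.1853]
orientation: [0.0, 0.707, 0.707, 0.0]
wrist_force: [0.0, 0.3, -0.5]
finger_gap: -0.0001
```

```bash
python3 - <<'E'
from h import *
p=plate(); print(env.get_state()["tcp_pos"])
cv2.imwrite("pics/s7.png",cv2.resize(p[190:290,270:400],None,fx=6,fy=6,interpolation=cv2.INTER_CUBIC))
E
```

```text
n 1126 tilt deg x,y [-0.01  0.04] z at pin 36.8 x range [-114.8   65.9] y range [-63.3  58.8]
[ 0.58283121 -0.14686181  0.18448401]
```

View pics/s7.png

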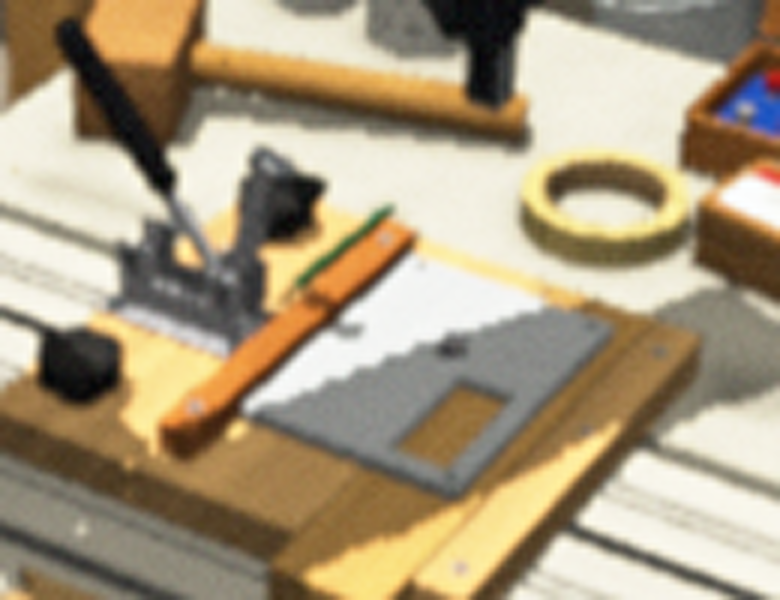

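The template is seated, with the pin standing in the hole at crop (452,345) and the left edge at the fence. The handle's end is at (72,30). I'll measure the grip and move there.

```bash
python3 - <<'E'
from h import *
p,U,V,X,b=cloud("scene",(276,190,302,226)); m=(b<45)
for v in range(191,226,4):
    s=m&(V==v)
    if s.any(): print(v,U[s].min(),U[s].max(),np.median(X[s],0).round(4),np.median(tojig(X[s]),0).round(1))
E
```

```text
195 280 282 [0.5725 0.1016 0.1882] [-50.5 218.9]
199 281 285 [0.5716 0.0925 0.1749] [-51.3 209.8]
203 284 288 [0.5693 0.0807 0.1652] [-53.6 198. ]
207 286 291 [0.5708 0.0735 0.1534] [-52.  190.8]
211 289 293 [0.5699 0.0608 0.1435] [-52.8 178. ]
215 292 296 [0.5697 0.0511 0.1311] [-52.9 168.4]
219 295 298 [0.5718 0.0419 0.1176] [-50.8 159.2]
```

Call:
{"method": "arm_command", "body": {"rows": [{"delta_pos": [0.95, -0.02, 0], "rot": [0, 0, 0], "fingers": 1}, {"delta_pos": [0.95, -0.02, 0], "rot": [0, 0, 0], "fingers": 1}, {"delta_pos": [0.95, -0.02, 0], "rot": [0, 0, 0], "fingers": 1}, {"delta_pos": [0.95, -0.02, 0], "rot": [0, 0, 0], "fingers": 1}, {"delta_pos": [0.95, -0.02, 0], "rot": [0, 0, 0], "fingers": 1}, {"delta_pos": [0.95, -0.02, 0], "rot": [0, 0, 0], "fingers": 1}, {"delta_pos": [0.95, -0.02, 0], "rot": [0, 0, 0], "fingers": 1}, {"delta_pos": [0.95, -0.02, 0], "rot": [0, 0, 0], "fingers": 1}, {"delta_pos": [0.95, -0.02, 0], "rot": [0, 0, 0], "fingers": 1}, {"delta_pos": [0.95, -0.02, 0], "rot": [0, 0, 0], "fingers": 1}, {"delta_pos": [0.95, -0.02, 0], "rot": [0, 0, 0], "fingers": 1}, {"delta_pos": [0.95, -0.02, 0], "rot": [0, 0, 0], "fingers": 1}, {"delta_pos": [0, 0, 0], "rot": [0, 0, 0], "fingers": 1}]}}

```text
clock: 14.95
tcp_pos: [0.577, 0.0837, 0.184]
orientation: [-0.001, 0.706, 0.708, -0.0]
wrist_force: [-0.2, -0.4, -0.8]
finger_gap: -0.0001
```

Call:
{"method": "arm_command", "body": {"rows": [{"delta_pos": [-0.15, 0, 0.5], "rot": [0, 0, 0], "fingers": 1}, {"delta_pos": [0, 0, 0.5], "rot": [0, 0, 0], "fingers": 1}, {"delta_pos": [0, 0, 0.4], "rot": [0, 0, 0], "fingers": 1}, {"delta_pos": [0.1, 0, 0.3], "rot": [0, 0, 0], "fingers": 1}]}}

```text
clock: 15.35
tcp_pos: [0.5775, 0.079, 0.1492]
orientation: [-0.001, 0.708, 0.707, -0.001]
wrist_force: [0.5, -0.4, 0.5]
finger_gap: 0.0
```

Call:
{"method": "arm_command", "body": {"rows": [{"delta_pos": [0.1, 0, 0.3], "rot": [0, 0, 0], "fingers": 1}, {"delta_pos": [0.2, 0, 0.3], "rot": [0, 0, 0], "fingers": 1}, {"delta_pos": [0.2, 0, 0.3], "rot": [0, 0, 0], "fingers": 1}, {"delta_pos": [0.2, 0, 0.3], "rot": [0, 0, 0], "fingers": 1}]}}

```text
clock: 15.75
tcp_pos: [0.5786, 0.0943, 0.1267]
orientation: [0.0, 0.707, 0.707, 0.0]
wrist_force: [0.0, 0.1, 1.9]
finger_gap: 0.0001
```

Call:
{"method": "arm_command", "body": {"rows": [{"delta_pos": [0.15, 0, 0.3], "rot": [0, 0, 0], "fingers": 1}, {"delta_pos": [0.15, 0, 0.3], "rot": [0, 0, 0], "fingers": 1}, {"delta_pos": [0.15, 0, 0.3], "rot": [0, 0, 0], "fingers": 1}, {"delta_pos": [0.1, 0, 0.3], "rot": [0, 0, 0], "fingers": 1}]}}

```text
clock: 16.15
tcp_pos: [0.578, 0.1051, 0.102]
orientation: [-0.0, 0.707, 0.707, -0.0]
wrist_force: [0.6, -0.6, 0.2]
finger_gap: -0.0002
```

Call:
{"method": "arm_command", "body": {"rows": [{"delta_pos": [0.1, 0, 0.3], "rot": [0, 0, 0], "fingers": 1}, {"delta_pos": [0.1, 0, 0.3], "rot": [0, 0, 0], "fingers": 1}, {"delta_pos": [0.05, 0, 0.3], "rot": [0, 0, 0], "fingers": 1}, {"delta_pos": [0.05, 0, 0.3], "rot": [0, 0, 0], "fingers": 1}]}}

```text
clock: 16.55
tcp_pos: [0.5781, 0.1109, 0.0782]
orientation: [-0.0, 0.707, 0.707, -0.0]
wrist_force: [0.0, -0.1, -0.5]
finger_gap: 0.0003
```

Force is near zero, so I need to check that the handle is following.

```bash
python3 - <<'E'
from h import *
p,d=env.read_camera("scene")
cv2.imwrite("pics/s8.png",cv2.resize(p[180:280,250:380],None,fx=6,fy=6,interpolation=cv2.INTER_CUBIC))
E
```

```text
(no output)
```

View pics/s8.png

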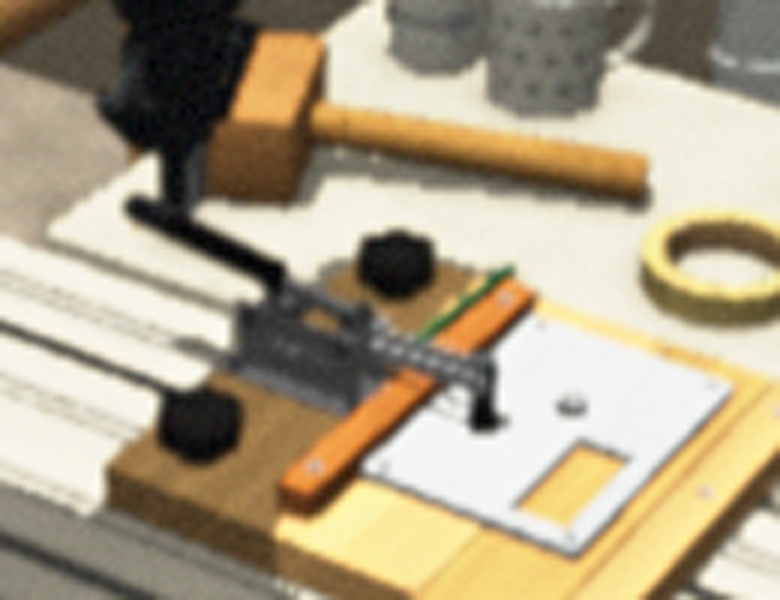

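The handle is following, with the bar down over the fence and the foot nearly on the plate at crop (488,420). I'll press the rest.

Call:
{"method": "arm_command", "body": {"rows": [{"delta_pos": [0.05, 0, 0.3], "rot": [0, 0, 0], "fingers": 1}, {"delta_pos": [0.05, 0, 0.25], "rot": [0, 0, 0], "fingers": 1}, {"delta_pos": [0, 0, 0.25], "rot": [0, 0, 0], "fingers": 1}]}}

```text
clock: 16.9
tcp_pos: [0.5782, 0.1129, 0.0625]
orientation: [0.0, 0.707, 0.707, 0.0]
wrist_force: [0.2, 0.5, -0.3]
finger_gap: -0.0
```

Call:
{"method": "arm_command", "body": {"rows": [{"delta_pos": [0, 0, 0.15], "rot": [0, 0, 0], "fingers": 1}, {"delta_pos": [0, 0, 0.15], "rot": [0, 0, 0], "fingers": 1}, {"delta_pos": [0, 0, 0], "rot": [0, 0, 0], "fingers": 1}]}}

```text
clock: 17.2
tcp_pos: [0.5779, 0.1127, 0.0563]
orientation: [-0.0, 0.707, 0.707, -0.0]
wrist_force: [-0.8, -0.4, -0.0]
finger_gap: 0.0
```

Call:
{"method": "arm_command", "body": {"rows": [{"delta_pos": [0, 0, 0.1], "rot": [0, 0, 0], "fingers": 1}, {"delta_pos": [0, 0, 0.1], "rot": [0, 0, 0], "fingers": 1}, {"delta_pos": [0, 0, 0], "rot": [0, 0, 0], "fingers": 1}]}}

```text
clock: 17.5
tcp_pos: [0.5786, 0.1129, 0.0538]
orientation: [0.0, 0.707, 0.707, 0.001]
wrist_force: [-2.4, 0.5, 6.1]
finger_gap: 0.0
```

Call:
{"method": "arm_command", "body": {"rows": [{"delta_pos": [0, 0, 0.1], "rot": [0, 0, 0], "fingers": 1}, {"delta_pos": [0, 0, 0], "rot": [0, 0, 0], "fingers": 1}]}}

```text
clock: 17.7
tcp_pos: [0.5787, 0.113, 0.0528]
orientation: [0.001, 0.707, 0.707, 0.001]
wrist_force: [-4.5, 0.3, 12.6]
finger_gap: -0.0001
```

Call:
{"method": "arm_command", "body": {"rows": [{"delta_pos": [0, 0, 0.1], "rot": [0, 0, 0], "fingers": 1}, {"delta_pos": [0, 0, 0], "rot": [0, 0, 0], "fingers": 1}]}}

```text
clock: 17.9
tcp_pos: [0.5789, 0.1131, 0.0518]
orientation: [0.001, 0.707, 0.707, 0.001]
wrist_force: [-6.9, -0.2, 18.4]
finger_gap: 0.0001
```

Call:
{"method": "arm_command", "body": {"rows": [{"delta_pos": [0, 0, -0.3], "rot": [0, 0, 0], "fingers": 1}, {"delta_pos": [0, 0, -1], "rot": [0, 0, 0], "fingers": 1}, {"delta_pos": [0, 0, -1], "rot": [0, 0, 0], "fingers": 1}, {"delta_pos": [0, 0, -1], "rot": [0, 0, 0], "fingers": 1}, {"delta_pos": [0, 0, -1], "rot": [0, 0, 0], "fingers": 1}, {"delta_pos": [0.5, 0, -1], "rot": [0, 0, 0], "fingers": 1}, {"delta_pos": [1, 0, -0.5], "rot": [0, 0, 0], "fingers": 1}, {"delta_pos": [1, 0, 0], "rot": [0, 0, 0], "fingers": 1}, {"delta_pos": [1, 0, 0], "rot": [0, 0, 0], "fingers": 1}, {"delta_pos": [1, 0, 0], "rot": [0, 0, 0], "fingers": 1}, {"delta_pos": [1, 0, 0], "rot": [0, 0, 0], "fingers": 1}, {"delta_pos": [0, 0, 0], "rot": [0, 0, 0], "fingers": 1}]}}

```text
clock: 19.1
tcp_pos: [0.578, 0.225, 0.1647]
orientation: [-0.0, 0.706, 0.708, 0.0]
wrist_force: [1.1, -0.9, 0.4]
finger_gap: -0.0002
```

```bash
python3 - <<'E'
from h import *
p=plate(); s=env.get_state(); print(s["tcp_pos"],s["wrist_force"])
p2,U,V,X,b=cloud("scene",(255,195,300,235)); J=tojig(X)
m=(b<45)&(J[:,1]>180)&(J[:,1]<270)&(X[:,2]<.14)&(X[:,2]>.05)&(abs(J[:,0]+48)<20); 
print("handle n",m.sum(),np.polyfit(J[m,1],X[m,2]*1e3,1), np.median(X[m,2]), J[m,1].min(),J[m,1].max())
t,_=env.read_camera("top")
a=cv2.resize(p[180:280,250:380],None,fx=5,fy=5,interpolation=cv2.INTER_CUBIC)
cv2.imwrite("pics/s9.png",a); cv2.imwrite("pics/top9.png",t)
E
```

```text
n 1101 tilt deg x,y [-0.56  2.24] z at pin 37.9 x range [-114.4   64.9] y range [-63.1  58.8]
[0.57798483 0.22372449 0.1645801 ] [-0.22875324 -0.42209547 -0.71136747]
handle n 75 [-4.52248825e-02  9.38650201e+01] 0.08413688874627837 182.72255323008767 259.4597253282097
```

View pics/s9.png

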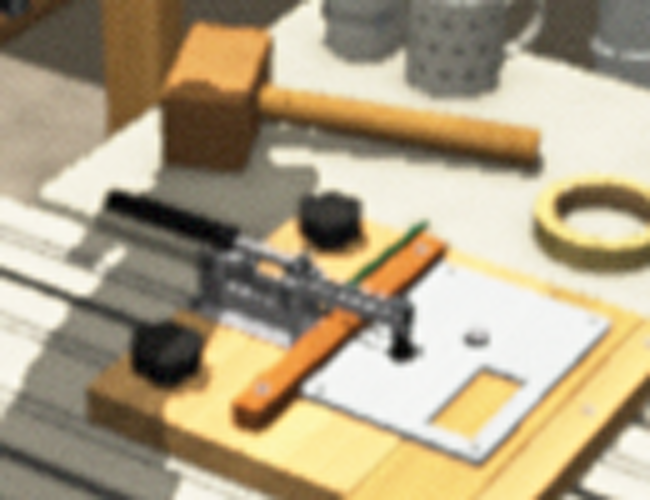

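The handle is level, the bar lies over the fence and the foot is on the plate at crop (403,348), with the pin through the hole at (477,338). I'll re-check tilt with the clamp bar's pixels excluded, then hand in.

```bash
python3 - <<'E'
from h import *
p,U,V,X,b=cloud("scene",(280,215,400,300)); J=tojig(X); r=p[V,U].astype(int)
g=(r.max(1)-r.min(1)<25)&(r.max(1)>80)&(X[:,2]>.03)&(X[:,2]<.06)&(J[:,1]<60)&(J[:,1]>-72)&(J[:,0]>-110)&(J[:,0]<65)&~((abs(J[:,0]+45)<30)&(J[:,1]>0))&(np.hypot(*J.T)>14)
k=np.linalg.lstsq(np.c_[J[g],np.ones(g.sum())],X[g,2]*1e3,rcond=None)[0]; print(np.degrees(k[:2]),k[2],env.get_state()["clock"])
env.hand_in()
E
```

```text
[ 0.03709545 -0.0929824 ] 36.84040657120718 19.3
the job is handed in; nothing more can be done
```

The template is seated over the pin, flat and square against the fence. The toggle clamp is closed on it, and I handed the job in at 19.3 s.

**How it was done:** I put the shut fingers in the template's window and pushed it left until it was flush with the fence. I then slid it along the fence until the hole dropped over the pin. Last, I pressed the clamp handle down to its stop (18 N at the end) and moved the gripper clear.

**Last checks:**
- **Template:** the tilt measures under 0.1°, its top is at z ≈ 37 mm (38 expected), and the pin shows through the hole.
- **Clamp:** the handle measures level to within about 3°, the grip is at z ≈ 84 mm, and the foot is on the plate. It stayed down after I let go.
- **Gripper:** it was touching nothing at hand-in.
- **Other tools:** I touched none of them, but I did not check each one in a final picture.

**What disagreed or went wrong:**
- **Fingertip height:** the reported TCP height was about 34 mm lower than the real fingertip, judging by the camera and by touching the deck. My first push to the left therefore passed above the template without touching it.
- **Hard contact:** while I was correcting for that, the fingertips hit the deck with about 46 N at the wrist. That is above the 40 N limit for the arm or gripper's body, but it was the fingertips that touched, and it is below the 120 N wrist limit.
- **First tilt reading after clamping:** it gave 2.2°, which I put down to clamp-bar pixels in the fit. Leaving out the clamp area brought it back to about 0°.
- **Picture budget:** I viewed 12 pictures, two over the 10.

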